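Offer the mandarin over the guest's plate, the hoop turned out of the way

ROBOT

A 6-joint arm with a two-finger parallel gripper is mounted at the origin on the work surface. World frame = base frame: x ahead of the robot, y to its left, z up, the work surface at z = 0. Lengths are in m, angles in degrees, forces in N, time in s.
With the tool pointing down it reaches from about 0.35 to 0.875 m from the base axis. Payload 4.2 kg.
Tool frame: the origin (TCP) lies midway between the tips of the shut fingers; the grasp point (between the pads) lies 19 mm behind it (arm.hold_point_z is the distance from the TCP to the grasp point, in m); z points along the fingers, y is the line along which they close (so a half turn about z gives the same grasp; the last joint's range is limited). The gripper opens to 87 mm and grips with 3 to 60 N. Pads are 19 mm wide; open, the fingers measure 117 mm over their backs; the gripper's body (75 mm by 190 mm) begins 51 mm behind the grasp point.
Start: joints at [-50.558, 22.042, 0.453, 0, -68.411, -14.817], TCP at [0.26, -0.568, 0.223] pointing down, gripper open.
Joint ranges: [-179.83, 179.83], [-69.29, 118.12], [-61.27, 80.66], [-181.25, 117.63], [-171.15, -9.14], [-177.46, 177.46]. Speed limits (degrees/s): [159.86, 159.86, 180, 180, 180, 180].

INTERFACE

Orientations are given as [roll, pitch, yaw] about the fixed x, y, z axes, in that order (R = Rz(yaw) Ry(pitch) Rx(roll)).
In Python, from station import arm gives the robot as it stands. The module is installed in compiled form; this text tells all that it offers.
- The arm moves only by the tool play_rows, never from a script. Its argument "series" is a list that holds one entry, the list of rows, each a list of 7 numbers: the shift along the tool's x, y, z in mm, then the turn, a rotation vector about the tool's x, y, z in rad, then the opening, from 0 (shut) to 1 (fully open). In form: [[[x, y, z, wx, wy, wz, hand], ...]]. A call has 1 to 20 rows; each row shifts and turns the commanded pose from where the row before left it, along the tool's axes as they then stand; what a row does not reach is not made up. A row lasts 1/10 s, in which the tool goes at most 50 mm and 8.59 degrees, less where a joint would pass 70% of its speed; a pose out of reach is approached as far as the arm can. A call is refused whole if a number of a shift passes 50 or a number of a turn 0.15, either way. A call with a gripper value outside its range is refused whole. The fingers move at their own pace and stop on an object; "squeeze" is the grip in N (left out, the last holds). Time passes only in rows, so rows that do not move let the fingers close. It gives the time, the measured TCP pose, the force, the opening and the grip force at its end, in the units of the state.
- arm.sense(): the state, without advancing time (a new reading comes with each control period).
- arm.get_image(name): name is "scene" or "side" or "wrist"; returns the picture (420x560x3 uint8, red, green, blue); there is no depth.
- arm.get_calibration(name): a dict with "fx", "fy", "cx", "cy" (pixels), "k1" (the pictures are not rectified: a ray, as slopes to the right and down, at radius r is drawn at 1 + k1 r^2 times it, then the intrinsics apply), "extrinsics" (4x4, takes a point from world to camera coordinates). Camera axes: x right, y down, z forward; pixel columns grow to the right and rows downward; lengths in m; the calibration is good to about 2 mm. A picture is of the moment at which its call begins: read the wrist's pose just before it. get_calibration takes no time and is no camera call; for the wrist camera it gives the pose at the moment of the call.
- arm.hand_in(): hands the job in; it is judged then, once.
The state is a dict: "t": time; "joint_positions": joint angles; "joint_vel": joint speeds; "joint_torque": joint torques, N m; "tcp_pos": TCP position; "orientation": TCP orientation; "contact_force": force on the tool from outside, world axes, zero at the start; "ft_torque": the same for the moment, N m; "finger_gap": finger opening in m; "grasp_force": force on a finger pad.
Only numpy, scipy, OpenCV 4.12 (cv2) and the standard library are available. Lean on these libraries where they do the work, as an engineer would, in place of code of your own. Each camera call takes 0.05 s, during which the arm holds its last target. There are 200 camera calls.

TASK

Offer the mandarin to the guest whose place is laid at the far side of the island: take the steel serving dish by the grip of its hoop, lift it off the board and hold it out over the middle of the guest's plate, about 10 cm above the plate, turned a quarter turn so that the hoop runs side to side in front of the guest, along the long edges of the place mat, and leaves room to reach in. Carry and turn the dish level and gently so that the loose mandarin stays in the middle of it, and do not disturb the plate, cutlery or tumbler. Finish still holding the dish there, level and still: do not set it down or let go.

Things in the scene. Friction and masses are not known exactly. Their poses are not given: they have to be found in the camera images.
- dish: Round shallow steel dish, 212 mm across, 0.4 kg, on the 18 mm wooden board, with a fixed arched hoop of 8 mm rod over it. Origin: centre of its foot's underside, z up; y along the hoop, whose ends stand on the rim (33 mm up) at y = +-103 mm; x square to it. Same both ways round. At the start the hoop points roughly at the guest (world x, +-0.4 rad). Floor dished, radius of curvature 250 mm.
- dish_grip (a point): Centre of the dark wooden grip at the top of the hoop, straight above the middle of the dish, 156 mm above its origin. The grip is a bar 90 mm long (along the dish's y), 16 mm wide and 16 mm high, straight and level; nothing stands near it, take it from above across its width.
- dish_mid (a point): Lowest point of the dish's floor, at its middle, 10 mm above the dish's origin.
- mandarin_center (a point): Centre of the mandarin, a loose round fruit of 58 mm diameter, 0.09 kg, that rests in the middle of the dish (centre 39 mm above the dish's origin). It rolls freely, and further out the faster or the less level the dish is moved.
- mat: Grey place mat, 280 x 400 mm, 3 mm thick, fixed flat on the counter in front of the guest. Origin: centre of its underside; y along its long edges (side to side for the guest), x along its short edges, pointing at the guest (away from the robot), z up. Its position and yaw vary (yaw up to 0.2 rad from the world axes).
- plate: White round dessert plate, 180 mm across, 18 mm high, loose on the middle of the mat. Origin: centre of its underside.
- fork: Steel fork, 176 mm long, lying on the mat beside the plate, about 125 mm to the guest's left (the mat's -y). Origin near its middle, at its underside.
- knife: Steel knife, 185 mm long, lying on the mat about 125 mm from the plate's centre to the guest's right (the mat's +y). Origin near its middle, at its underside.
- tumbler: Glass tumbler, 70 mm across, 90 mm high, on the mat's corner on the guest's right, nearer the robot. Origin: centre of its underside.
Not all that is in view belongs to the job. Of the things that look like the tumbler, the larger one is meant. Leave any green look-alike of the fork alone.

How it is judged:
By the outcome, as a careful person would: the job done as asked, in the order asked, and still so for the second after the job is handed in, while the arm keeps its last pose, push and grip.
It also fails if it takes over 53 s, if anything falls off the work surface, if the arm or the gripper's body presses on something with over 40 N, if the wrist force passes 120 N, or if a joint passes its speed limit or range.

## Working session

There is one attempt and no reset: what is moved stays moved. The work goes in short steps, Python scripts to look and compute and a tool call to move; the robot and the scene stay as the last step left them, time stands still between calls to the robot, and variables do not carry over. Pictures are saved under pics/ and viewed, at most 10 in all, crops included, and the job is handed in when it is done.

Besides the shell and the picture viewer there is one more tool, called after "Call:" as a command line: name --argument value ..., lists and objects as JSON in quotes. play_rows: Moves the arm, as the interface text tells. Its arguments: {"type":"object","properties":{"series":{"type":"array"},"squeeze":{"type":"number"}},"required":["series"]}

```bash
mkdir -p pics
cat > h.py <<'E'
import numpy as np, cv2
from station import arm
def cal(n):
    c=arm.get_calibration(n); return c,np.array(c["extrinsics"])
def proj(n,P,ce=None):
    c,E=ce or cal(n); P=np.atleast_2d(P); q=P@E[:3,:3].T+E[:3,3]; s=q[:,:2]/q[:,2:]
    s=s*(1+c["k1"]*(s**2).sum(1,keepdims=True)); return s*[c["fx"],c["fy"]]+[c["cx"],c["cy"]]
def ray(n,uv,ce=None):
    c,E=ce or cal(n); d=(np.atleast_2d(uv)-[c["cx"],c["cy"]])/[c["fx"],c["fy"]]; s=d.copy()
    for _ in range(20): s=d/(1+c["k1"]*(s**2).sum(1,keepdims=True))
    v=np.c_[s,np.ones(len(s))]@E[:3,:3]; return -E[:3,:3].T@E[:3,3],v
def atz(n,uv,z,ce=None):
    o,v=ray(n,uv,ce); return o+v*((z-o[2])/v[:,2:])
E
python3 - <<'E'
from h import *
for n in("scene","side"):
    cv2.imwrite(f"pics/{n}0.png",arm.get_image(n)[:,:,::-1]); c,E=cal(n); print(n,c["fx"],c["k1"],(-E[:3,:3].T@E[:3,3]).round(3))
print(arm.sense(),arm.hold_point_z)
E
```

```text
scene 430.1661168416818 -0.09837540483588401 [ 1.069 -0.189  1.082]
side 420.8958938629966 -0.11094805289424867 [0.454 0.927 0.697]
{'t': 0.1, 'joint_positions': array([-5.05578453e+01,  2.20837110e+01,  3.88624566e-01, -2.44593264e-02,
       -6.84101907e+01, -1.48165873e+01]), 'joint_vel': array([ 0.14706063, -0.09278081,  0.27423799,  0.00049141, -0.01226292,
        0.05474184]), 'joint_torque': array([-2.39624615e-04, -3.91690278e+01,  1.87935483e+01,  4.23199251e+00,
        1.34532541e-02, -8.72387159e-05]), 'tcp_pos': array([ 0.26022427, -0.56767107,  0.22160601]), 'orientation': array([ 1.79892410e+02, -4.95143662e-03, -1.55383449e+02]), 'contact_force': array([-0.01618198, -0.20320885,  0.93762287]), 'ft_torque': array([ 3.04108944e-02, -6.82429118e-05, -6.24147666e-03]), 'grasp_force': 0.0, 'finger_gap': 0.08734389947345202} 0.0187
```

View pics/scene0.png

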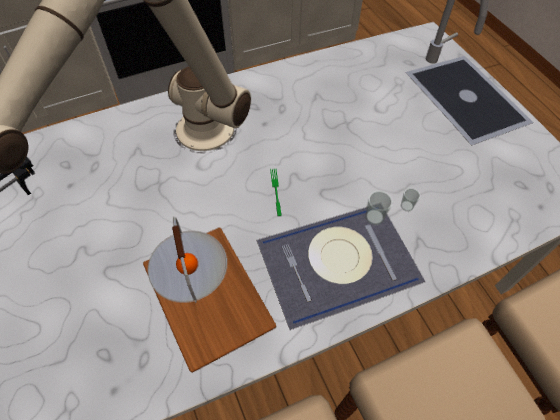

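View pics/side0.png

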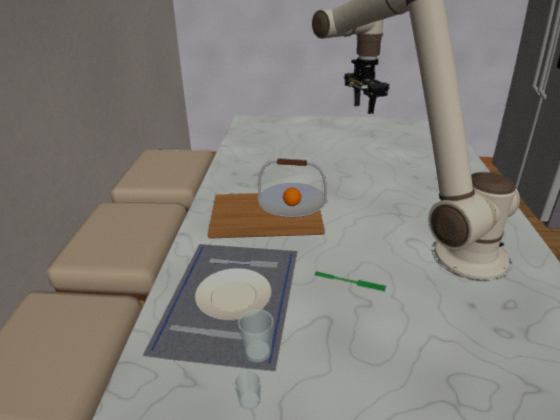

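Scene view: mandarin at (187,264), dish around it, grip around (180,240), plate at (340,256), and mat corners at about (257,242), (388,207), (424,279) and (291,327). Side view: grip at (292,162), mandarin at (292,197), plate at (233,295).

Run:
```python
from h import *
S=cv2.imread("pics/scene0.png");D=cv2.imread("pics/side0.png")
def up(I,x,y,w,h,k): return cv2.resize(I[y:y+h,x:x+w],None,fx=k,fy=k,interpolation=cv2.INTER_CUBIC)
a=up(S,140,205,100,100,4);b=up(D,245,145,100,100,4)
cv2.imwrite("pics/crop.png",np.hstack([a,b]))
def tri(us,ud):
    o1,v1=ray("scene",us);o2,v2=ray("side",ud);v1=v1[0];v2=v2[0]
    t=np.linalg.lstsq(np.c_[v1,-v2],o2-o1,rcond=None)[0];p,q=o1+t[0]*v1,o2+t[1]*v2
    return ((p+q)/2).round(4),round(np.linalg.norm(p-q),4)
def blob(m,x,y):
    n,l,s,c=cv2.connectedComponentsWithStats(m.astype(np.uint8)); k=l[y,x]; return l==k,s[k],c[k]
c={}
for n,I,xy in(("scene",S,(187,264)),("side",D,(292,197))):
    H=cv2.cvtColor(I,cv2.COLOR_BGR2HSV); m,s,ce=blob((H[...,0]<14)&(H[...,1]>200)&(H[...,2]>150),*xy); c[n]=ce;print(s,ce)
print("mandarin",tri(c["scene"],c["side"]))
for n,I,xy in(("scene",S,(340,270)),("side",D,(233,310))):
    H=I.astype(int); m,s,ce=blob((H.min(2)>150)if n=="scene" else (H.min(2)>140),*xy)
    k=cv2.findContours(m.astype(np.uint8),0,1)[0];k=max(k,key=cv2.contourArea)[:,0]
    P=atz(n,k,.021)[:,:2]; A=np.c_[2*P,np.ones(len(P))];x=np.linalg.lstsq(A,(P**2).sum(1),rcond=None)[0]
    print("plate",n,s,x[:2].round(4),np.sqrt(x[2]+x[0]**2+x[1]**2).round(4))
C=atz("scene",[(257,242),(388,207),(424,279),(291,327)],.003);print(C.round(3),C.mean(0).round(3))
C=atz("side",[(196,245),(298,249),(276,360),(151,355)],.003);print(C.round(3),C.mean(0).round(3))
```

```text
[184 253  13  16 154] [189.84415584 260.65584416]
[     0      0    560    420 235184] [279.49913259 209.50093544]
mandarin (array([ 0.5188, -0.1871,  0.0378]), np.float64(0.0506))
plate scene [ 309  227   63   57 2793] [0.6283 0.1926] 0.0875
plate side [ 196  269   74   43 2410] [0.6284 0.1809] 0.0794
[[ 0.492 -0.001  0.003]
 [ 0.539  0.41   0.003]
 [ 0.786  0.377  0.003]
 [ 0.758 -0.015  0.003]] [0.643 0.193 0.003]
[[ 0.765 -0.015  0.003]
 [ 0.477 -0.008  0.003]
 [ 0.511  0.372  0.003]
 [ 0.771  0.374  0.003]] [0.631 0.181 0.003]
```

View pics/crop.png

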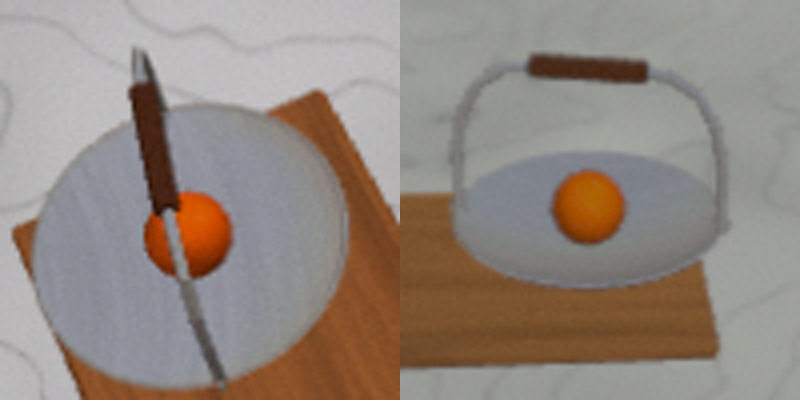

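Crop: the grip ends are at (145,86) and (165,212) in the scene half and (129,67) and (247,72) in the side half. The mandarin is at (188,235) and (188,207) in those halves. Next I triangulate these and refine the mat and plate.

Run:
```python
from h import *
from scipy.optimize import least_squares as LS
S=cv2.imread("pics/scene0.png");D=cv2.imread("pics/side0.png")
def tri(us,ud):
    o1,v1=ray("scene",us);o2,v2=ray("side",ud);v1=v1[0];v2=v2[0]
    t=np.linalg.lstsq(np.c_[v1,-v2],o2-o1,rcond=None)[0];p,q=o1+t[0]*v1,o2+t[1]*v2
    return ((p+q)/2).round(4),round(np.linalg.norm(p-q),4)
print("mand",tri((187,263.75),(292,196.75)))
sa,sb=(176.25,226.5),(181.25,258); da,db=(306.75,163),(277.25,161.75)
a,b=tri(sa,da),tri(sb,db);print("grip",a,b,(a[0]+b[0])/2)
for n,p,q in(("scene",sa,sb),("side",da,db)):
    P=atz(n,[p,q],.174);d=P[1]-P[0];print(n,P.mean(0).round(4),np.linalg.norm(d).round(3),np.degrees(np.arctan2(d[1],d[0])).round(1))
for n,I,box in(("scene",S,(240,190,440,340)),("side",D,(140,238,305,365))):
    x0,y0,x1,y1=box;H=I.astype(int);m=np.zeros(I.shape[:2],np.uint8);m[y0:y1,x0:x1]=(H.mean(2)<125)[y0:y1,x0:x1]
    k=max(cv2.findContours(m,0,1)[0],key=cv2.contourArea)[:,0]
    P=atz(n,k,.003)[:,:2]
    def f(p):
        c,s=np.cos(p[2]),np.sin(p[2]);q=(P-p[:2])@np.array([[c,-s],[s,c]]);a=abs(q)-[.14,.2]
        return np.where((a<=0).all(1),a.max(1),np.linalg.norm(np.maximum(a,0),axis=1))
    r=LS(f,[.63,.19,-.05],loss="soft_l1",f_scale=.002)
    print("mat",n,len(P),r.x[:2].round(4),np.degrees(r.x[2]).round(2),np.median(abs(f(r.x))).round(4))
    sat=cv2.cvtColor(I,cv2.COLOR_BGR2HSV)[...,1]
    w=(H.min(2)>(130 if n=="scene" else 110)).astype(np.uint8)
    _,l=cv2.connectedComponents(w);s=(340,275) if n=="scene" else (225,312)
    k=max(cv2.findContours((l==l[s[1],s[0]]).astype(np.uint8),0,1)[0],key=cv2.contourArea)[:,0];Q=atz(n,k,.021)[:,:2]
    g=lambda p:np.linalg.norm(Q-p[:2],axis=1)-p[2]
    r=LS(g,[.63,.19,.09],loss="soft_l1",f_scale=.002);print("plate",n,len(Q),r.x.round(4),np.median(abs(g(r.x))).round(4))
```

```text
mand (array([ 0.5042, -0.2061,  0.0549]), np.float64(0.0049))
grip (array([ 0.4601, -0.1986,  0.1735]), np.float64(0.0045)) (array([ 0.5476, -0.2123,  0.17  ]), np.float64(0.0041)) [ 0.50385 -0.20545  0.17175]
scene [ 0.5076 -0.2048  0.174 ] 0.09 -8.7
side [ 0.5018 -0.2034  0.174 ] 0.087 -3.7
mat scene 449 [0.6379 0.1877] -4.5 0.002
plate scene 170 [0.6284 0.1927 0.0883] 0.0007
mat side 454 [0.635  0.1876] -4.32 0.0012
plate side 296 [0.613  0.2116 0.1058] 0.0166
```

Call:
play_rows --series '[[[0,0,-5,0,0,0.072,1],[0,0,-5,0,0,0.072,1],[0,0,-5,0,0,0.072,1],[0,0,-5,0,0,0.072,1],[0,0,-5,0,0,0.072,1],[0,0,-5,0,0,0.072,1],[0,0,-5,0,0,0.072,1],[0,0,-5,0,0,0.074,1],[-4,8,0,0,0,0,1],[-8,17,0,0,0,0,1],[-10,21,0,0,0,0,1],[-10,21,0,0,0,0,1],[-10,21,0,0,0,0,1],[-10,21,0,0,0,0,1],[-10,21,0,0,0,0,1],[-10,21,0,0,0,0,1],[-10,21,0,0,0,0,1],[-10,21,0,0,0,0,1],[-8,17,0,0,0,0,1],[-4,8,0,0,0,0,1]]]'

```text
t: 2.1
tcp_pos: [0.396, -0.3661, 0.2621]
orientation: [180.0, -0.0, 171.7]
contact_force: [0.0, -0.1, -0.0]
finger_gap: 0.0871
grasp_force: 0.0
```

Call:
play_rows --series '[[[-5,10,0,0,0,0,1],[-10,21,0,0,0,0,1],[-10,21,0,0,0,0,1],[-10,21,0,0,0,0,1],[-10,21,0,0,0,0,1],[-10,21,0,0,0,0,1],[-10,21,0,0,0,0,1],[-10,20,0,0,0,0,1],[-8,15,0,0,0,0,1],[0,6,0,0,0,0,1],[0,0,0,0,0,0,1],[0,0,0,0,0,0,1]]]'

```text
t: 3.3
tcp_pos: [0.5033, -0.2054, 0.2625]
orientation: [-180.0, -0.0, 171.5]
contact_force: [-0.4, 0.3, 0.2]
finger_gap: 0.0871
grasp_force: 0.0
```

Run:
```python
from h import *
s=arm.sense();c,E=cal("wrist");np.save("w1.npy",E)
I=arm.get_image("wrist")[:,:,::-1];cv2.imwrite("pics/w1.png",I)
print(s["t"],s["tcp_pos"],s["orientation"],s["contact_force"],(-E[:3,:3].T@E[:3,3]).round(3))
for y in(-8.5,):
    d=np.array([np.cos(np.radians(y)),np.sin(np.radians(y)),0])*.045;g=np.array([.504,-.2055,.174])
    print(proj("wrist",[g-d,g,g+d]).round(1))
```

```text
3.3 [ 0.5032824  -0.20542756  0.26253549] [-1.79991556e+02 -1.83639377e-02  1.71492322e+02] [-0.37027813  0.26774739  0.16903925] [ 0.434 -0.195  0.425]
[[281.7 165.1]
 [281.8 217.5]
 [281.8 265.5]]
```

View pics/w1.png

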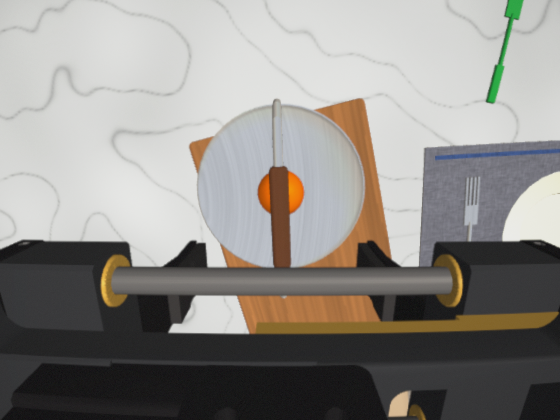

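Wrist view: the grip runs from (279,167) to (281,268), which is 1-2 px from the prediction, and the mandarin is at (281,193). I'll check the axis numerically.

Run:
```python
from h import *
I=cv2.imread("pics/w1.png").astype(int)
pts=[]
for v in list(range(168,178,2))+list(range(214,262,3)):
    r=I[v,255:305]; m=np.where((r[:,2]<140)&(r[:,2]>r[:,0]+15)&(r[:,1]<75))[0]
    if 8<len(m)<30: pts.append((255+(m.min()+m.max())/2,v))
p=np.array(pts);k=np.polyfit(p[:,1],p[:,0],1);print(len(p),k, p[[0,-1]])
e=np.array([[np.polyval(k,167),167],[np.polyval(k,268),268]])
P=atz("wrist",e,.176);d=P[1]-P[0];print(P.mean(0),np.linalg.norm(d),np.degrees(np.arctan2(d[1],d[0])))
# plate in scene: known R
```

```text
21 [3.64181242e-02 2.71755916e+02] [[278.  168. ]
 [281.5 259. ]]
[ 0.50519849 -0.2074264   0.176     ] 0.09022935486674097 -6.652347470695638
```

Call:
play_rows --series '[[[-2,-1.5,4,0,0,-0.026,1],[0,0,9,0,0,0,1],[0,0,10,0,0,0,1],[0,0,10,0,0,0,1],[0,0,10,0,0,0,1],[0,0,10,0,0,0,1],[0,0,10,0,0,0,1],[0,0,10,0,0,0,1],[0,0,9,0,0,0,1],[0,0,8,0,0,0,1],[0,0,7,0,0,0,1],[0,0,5,0,0,0,1],[0,0,3.5,0,0,0,1],[0,0,2,0,0,0,1],[0,0,0,0,0,0,1],[0,0,0,0,0,0,1]]]'

```text
t: 4.95
tcp_pos: [0.5057, -0.2069, 0.1553]
orientation: [-180.0, 0.0, 173.0]
contact_force: [0.5, 0.7, 0.0]
finger_gap: 0.087
grasp_force: 0.0
```

Run:
```python
from h import *
s=arm.sense();print(s["t"],s["tcp_pos"],s["orientation"],s["contact_force"])
def up(I,x,y,w,h,k): return cv2.resize(I[y:y+h,x:x+w],None,fx=k,fy=k,interpolation=cv2.INTER_CUBIC)
a=up(arm.get_image("scene"),140,195,100,100,4);b=up(arm.get_image("side"),245,115,100,100,4)
w=arm.get_image("wrist");w=cv2.resize(w,(266,200))
o=np.zeros((600,800,3),np.uint8);o[:400]=np.hstack([a,b]);o[400:,:266]=w
cv2.imwrite("pics/g1.png",o[:,:,::-1])
```

```text
4.95 [ 0.5056827  -0.20690203  0.155335  ] [-1.79995767e+02  3.48598286e-02  1.73001654e+02] [0.51148692 0.72354324 0.03462184]
```

View pics/g1.png

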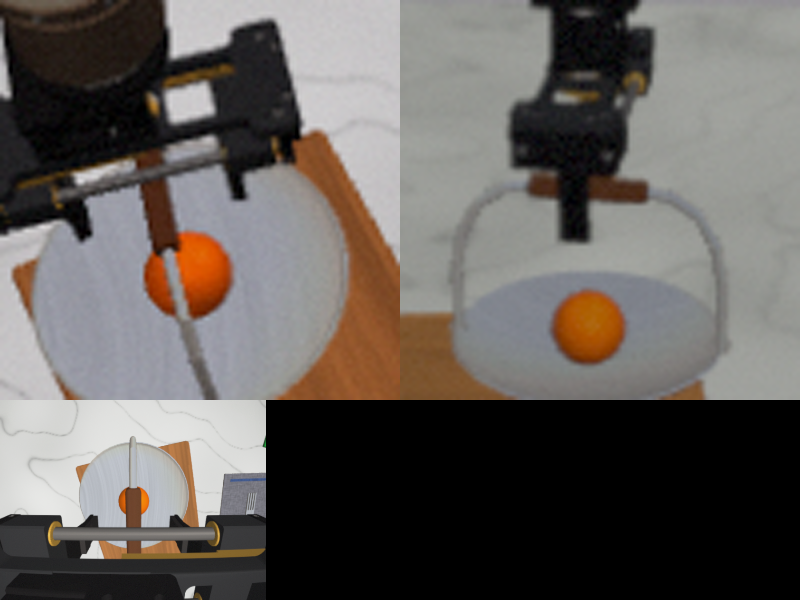

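Both fingers straddle the grip with no contact. In the side half the near finger is at column 576 and the grip centre at 588. I'll check whether perspective explains that offset.

Run:
```python
from h import *
s=arm.sense();t=s["tcp_pos"]
print(proj("side",[t+[-.006,.05,.005],t+[0,0,.0187],[.504,-.2055,.174]]).round(1),"finger seen (289,170), grip (292,162.4)")
I=arm.get_image("side").astype(int)
m=(I[...,0]>I[...,2]+25)&(I[...,0]<130);ys,xs=np.where(m[155:170,270:315]);print(xs.min()+270,xs.max()+270,ys.min()+155,ys.max()+155)
```

```text
[[292.1 173.6]
 [290.7 161.8]
 [291.3 162.1]] finger seen (289,170), grip (292,162.4)
277 306 158 164
```

Perspective explains it: the offset along the bar is within about 2 mm. Closing the gripper.

Call:
play_rows --series '[[[1,0,0,0,0,0,0.7],[0,0,0,0,0,0,0.5],[0,0,0,0,0,0,0.4],[0,0,0,0,0,0,0.3],[0,0,0,0,0,0,0.25],[0,0,0,0,0,0,0.2],[0,0,0,0,0,0,0.15],[0,0,0,0,0,0,0.1],[0,0,0,0,0,0,0],[0,0,0,0,0,0,0],[0,0,0,0,0,0,0],[0,0,0,0,0,0,0],[0,0,0,0,0,0,0]]]' --squeeze 45

```text
t: 6.45
tcp_pos: [0.5044, -0.2067, 0.155]
orientation: [180.0, -0.0, 173.0]
contact_force: [0.3, 0.4, -1.0]
finger_gap: 0.0157
grasp_force: 45.0
```

Call:
play_rows --series '[[[0,0,-0.5,0,0,0,0],[0,0,-1,0,0,0,0],[0,0,-1.5,0,0,0,0],[0,0,-2,0,0,0,0],[0,0,-2.5,0,0,0,0],[0,0,-3,0,0,0,0],[0,0,-3,0,0,0,0],[0,0,-3,0,0,0,0],[0,0,-3,0,0,0,0],[0,0,-3,0,0,0,0],[0,0,-3,0,0,0,0],[0,0,-3,0,0,0,0],[0,0,-3,0,0,0,0],[0,0,-3,0,0,0,0],[0,0,-3,0,0,0,0],[0,0,-3,0,0,0,0],[0,0,-3,0,0,0,0],[0,0,-3,0,0,0,0],[0,0,-3,0,0,0,0],[0,0,-3,0,0,0,0]]]'

```text
t: 8.45
tcp_pos: [0.5045, -0.2067, 0.2078]
orientation: [-180.0, -0.0, 173.0]
contact_force: [-0.4, 0.6, -4.6]
finger_gap: 0.0155
grasp_force: 45.0
```

Call:
play_rows --series '[[[0,0,-3,0,0,0,0],[0,0,-3,0,0,0,0],[0,0,-3,0,0,0,0],[0,0,-3,0,0,0,0],[0,0,-3,0,0,0,0],[0,0,-3,0,0,0,0],[0,0,-3,0,0,0,0],[0,0,-3,0,0,0,0],[0,0,-3,0,0,0,0],[0,0,-3,0,0,0,0],[0,0,-3,0,0,0,0],[0,0,-3,0,0,0,0],[0,0,-2.5,0,0,0,0],[0,0,-2.5,0,0,0,0],[0,0,-2.5,0,0,0,0],[0,0,-2,0,0,0,0],[0,0,-2,0,0,0,0],[0,0,-1.5,0,0,0,0],[0,0,-1,0,0,0,0],[0,0,-0.5,0,0,0,0]]]'

```text
t: 10.45
tcp_pos: [0.5045, -0.2067, 0.2581]
orientation: [180.0, 0.0, 173.0]
contact_force: [0.0, 0.1, -4.9]
finger_gap: 0.0153
grasp_force: 45.0
```

Run:
```python
from h import *
s=arm.sense();print(s["t"],s["tcp_pos"],s["orientation"],s["contact_force"],s["grasp_force"])
np.save("Ew2.npy",cal("wrist")[1]);S=arm.get_image("scene")[:,:,::-1];D=arm.get_image("side")[:,:,::-1];W=arm.get_image("wrist")[:,:,::-1]
for n,I in zip(("s2","d2","w2"),(S,D,W)):cv2.imwrite(f"pics/{n}.png",I)
up=lambda I,x,y,w,h,k:cv2.resize(I[y:y+h,x:x+w],None,fx=k,fy=k,interpolation=cv2.INTER_CUBIC)
cv2.imwrite("pics/c2.png",np.hstack([up(S,290,185,150,150,2.66),up(D,230,85,133,133,3),])) if 0 else None
a=cv2.resize(S[180:330,280:440],(400,375));b=cv2.resize(D[90:240,230:390],(400,375));w=cv2.resize(W,(300,225))
o=np.zeros((600,800,3),np.uint8);o[:375,:400]=a;o[:375,400:]=b;o[375:,:300]=w;o[375:,320:620]=cv2.resize(S,(300,225));cv2.imwrite("pics/c2.png",o)
```

```text
10.45 [ 0.50449079 -0.2067054   0.25812033] [1.79998541e+02 2.08945440e-03 1.73000450e+02] [ 3.55612474e-03  1.13125001e-01 -4.89326623e+00] 44.974034540355206
```

View pics/c2.png

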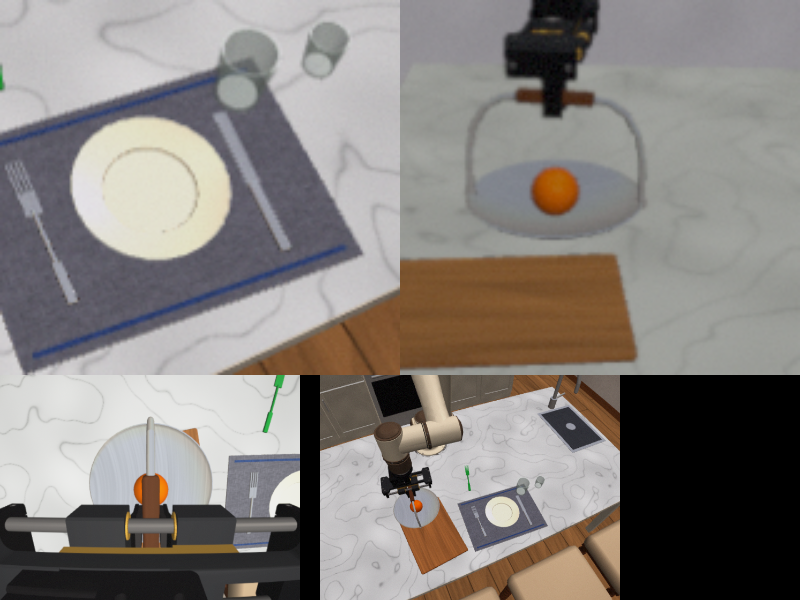

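The dish is lifted level, the mandarin is centred, and the load reads 4.9 N as expected. The plate is at scene pixel (340,255). I'll settle its centre from the side view and plan the carry.

Run:
```python
from h import *
from scipy.optimize import least_squares as LS
for n,f,c0 in(("scene","s2",(340,256)),("side","d2",(233,293))):
    I=cv2.GaussianBlur(cv2.imread(f"pics/{f}.png"),(3,3),0).astype(float);ce=cal(n)
    G=I[...,2] # red: warm plate vs bluish-grey mat
    for zr in(.019,.021):
        cs=atz(n,[c0],zr,ce)[0,:2];pts=[]
        for a in np.radians(np.arange(0,360,4)):
            r=np.arange(.07,.11,.0005);P=np.c_[cs[0]+r*np.cos(a),cs[1]+r*np.sin(a),np.full(len(r),zr)]
            uv=proj(n,P,ce).astype(np.float32);v=cv2.remap(G.astype(np.float32),uv[:,:1],uv[:,1:],1)[:,0]
            if n=="side" and (uv[:,0].max()>236) and uv[:,1].max()>305: continue
            g=np.gradient(cv2.GaussianBlur(v[:,None],(1,9),0)[:,0]);i=g.argmin()
            if 4<i<len(r)-4: pts.append(P[i,:2])
        Q=np.array(pts);fn=lambda p:np.linalg.norm(Q-p[:2],axis=1)-p[2]
        for fix in(0,1):
            r=LS((lambda p:fn([p[0],p[1],.09])) if fix else fn,[*cs,.09],loss="soft_l1",f_scale=.001)
            print(n,zr,len(Q),r.x.round(4),np.median(abs(fn(r.x))).round(4))
t=arm.sense()["tcp_pos"];y=np.radians(173.0);R=np.array([[np.cos(y),np.sin(y)],[np.sin(y),-np.cos(y)]])
for g in((.630,.190),(.632,.188)): print(((np.array(g)-t[:2])@R*1000).round(1))
```

```text
scene 0.019 90 [0.6275 0.1934 0.0896] 0.0003
scene 0.019 90 [0.6274 0.1934 0.09  ] 0.0005
scene 0.021 90 [0.6283 0.1927 0.0894] 0.0003
scene 0.021 90 [0.6282 0.1928 0.09  ] 0.0006
side 0.019 75 [0.6262 0.1895 0.0901] 0.0003
side 0.019 75 [0.6262 0.1895 0.09  ] 0.0003
side 0.021 75 [0.6257 0.1918 0.0898] 0.0002
side 0.021 75 [0.6256 0.1919 0.09  ] 0.0003
[-76.3 409.1]
[-78.5 407.3]
```

Call:
play_rows --series '[[[-0.1,0.5,0,0,0,0,0],[-0.2,1,0,0,0,0,0],[-0.3,1.5,0,0,0,0,0],[-0.35,2,0,0,0,0,0],[-0.45,2.5,0,0,0,0,0],[-0.55,3,0,0,0,0,0],[-0.6,3.5,0,0,0,0,0],[-0.7,4,0,0,0,0,0],[-0.8,4.5,0,0,0,0,0],[-0.9,5,0,0,0,0,0],[-1,5.5,0,0,0,0,0],[-1.1,6,0,0,0,0,0],[-1.15,6.5,0,0,0,0,0],[-1.15,6.5,0,0,0,0,0],[-1.15,6.5,0,0,0,0,0],[-1.15,6.5,0,0,0,0,0],[-1.15,6.5,0,0,0,0,0],[-1.15,6.5,0,0,0,0,0],[-1.15,6.5,0,0,0,0,0],[-1.15,6.5,0,0,0,0,0]]]'

```text
t: 12.6
tcp_pos: [0.5318, -0.1179, 0.258]
orientation: [180.0, -0.0, 173.0]
contact_force: [-0.0, 0.1, -5.7]
finger_gap: 0.0157
grasp_force: 45.0
```

Call:
play_rows --series '[[[-1.15,6.5,0,0,0,0,0],[-1.15,6.5,0,0,0,0,0],[-1.15,6.5,0,0,0,0,0],[-1.15,6.5,0,0,0,0,0],[-1.15,6.5,0,0,0,0,0],[-1.15,6.5,0,0,0,0,0],[-1.15,6.5,0,0,0,0,0],[-1.15,6.5,0,0,0,0,0],[-1.15,6.5,0,0,0,0,0],[-1.15,6.5,0,0,0,0,0],[-1.15,6.5,0,0,0,0,0],[-1.15,6.5,0,0,0,0,0],[-1.15,6.5,0,0,0,0,0],[-1.15,6.5,0,0,0,0,0],[-1.15,6.5,0,0,0,0,0],[-1.15,6.5,0,0,0,0,0],[-1.15,6.5,0,0,0,0,0],[-1.15,6.5,0,0,0,0,0],[-1.15,6.5,0,0,0,0,0],[-1.15,6.5,0,0,0,0,0]]]'

```text
t: 14.6
tcp_pos: [0.5705, 0.0084, 0.258]
orientation: [180.0, -0.0, 173.0]
contact_force: [0.5, 0.2, -4.6]
finger_gap: 0.0154
grasp_force: 45.0
```

Call:
play_rows --series '[[[-1.15,6.5,0,0,0,0,0],[-1.15,6.5,0,0,0,0,0],[-1.15,6.5,0,0,0,0,0],[-1.15,6.5,0,0,0,0,0],[-1.15,6.5,0,0,0,0,0],[-1.15,6.5,0,0,0,0,0],[-1.15,6.5,0,0,0,0,0],[-1.15,6.5,0,0,0,0,0],[-1.15,6.5,0,0,0,0,0],[-1.15,6.5,0,0,0,0,0],[-1.15,6.5,0,0,0,0,0],[-1.15,6.5,0,0,0,0,0],[-1.15,6.5,0,0,0,0,0],[-1.15,6.5,0,0,0,0,0],[-1.15,6.5,0,0,0,0,0],[-1.15,6.5,0,0,0,0,0],[-1.15,6.5,0,0,0,0,0],[-1.15,6.5,0,0,0,0,0],[-1.15,6.5,0,0,0,0,0],[-1.15,6.5,0,0,0,0,0]]]'

```text
t: 16.6
tcp_pos: [0.6092, 0.1346, 0.258]
orientation: [-180.0, -0.0, 173.0]
contact_force: [-0.1, 0.0, -5.0]
finger_gap: 0.0154
grasp_force: 45.0
```

Call:
play_rows --series '[[[-1.15,6.5,0,0,0,0,0],[-1.15,6.5,0,0,0,0,0],[-1.15,6.5,0,0,0,0,0],[-1.1,6.2,0,0,0,0,0],[-1.05,5.8,0,0,0,0,0],[-0.95,5.3,0,0,0,0,0],[-0.85,4.7,0,0,0,0,0],[-0.75,4.2,0,0,0,0,0],[-0.65,3.6,0,0,0,0,0],[-0.55,3,0,0,0,0,0],[-0.45,2.5,0,0,0,0,0],[-0.35,2,0,0,0,0,0],[-0.3,1.5,0,0,0,0,0],[-0.2,1,0,0,0,0,0],[-0.1,0.5,0,0,0,0,0],[0,0,0,0,0,0,0],[0,0,0,0,0,0,0],[0,0,0,0,0,0,0]]]'

```text
t: 18.4
tcp_pos: [0.627, 0.192, 0.2581]
orientation: [180.0, 0.0, 173.0]
contact_force: [0.4, -0.2, -4.8]
finger_gap: 0.0155
grasp_force: 45.0
```

Call:
play_rows --series '[[[0,0,0,0,0,-0.005,0],[0,0,0,0,0,-0.01,0],[0,0,0,0,0,-0.015,0],[0,0,0,0,0,-0.02,0],[0,0,0,0,0,-0.025,0],[0,0,0,0,0,-0.03,0],[0,0,0,0,0,-0.035,0],[0,0,0,0,0,-0.04,0],[0,0,0,0,0,-0.045,0],[0,0,0,0,0,-0.045,0],[0,0,0,0,0,-0.045,0],[0,0,0,0,0,-0.045,0],[0,0,0,0,0,-0.045,0],[0,0,0,0,0,-0.045,0],[0,0,0,0,0,-0.045,0],[0,0,0,0,0,-0.045,0],[0,0,0,0,0,-0.045,0],[0,0,0,0,0,-0.045,0],[0,0,0,0,0,-0.045,0],[0,0,0,0,0,-0.045,0]]]'

```text
t: 20.4
tcp_pos: [0.627, 0.1921, 0.258]
orientation: [-180.0, -0.0, -145.6]
contact_force: [-0.4, 0.1, -4.4]
finger_gap: 0.0156
grasp_force: 45.0
```

Call:
play_rows --series '[[[0,0,0,0,0,-0.045,0],[0,0,0,0,0,-0.045,0],[0,0,0,0,0,-0.045,0],[0,0,0,0,0,-0.045,0],[0,0,0,0,0,-0.045,0],[0,0,0,0,0,-0.045,0],[0,0,0,0,0,-0.045,0],[0,0,0,0,0,-0.045,0],[0,0,0,0,0,-0.045,0],[0,0,0,0,0,-0.045,0],[0,0,0,0,0,-0.045,0],[0,0,0,0,0,-0.045,0],[0,0,0,0,0,-0.045,0],[0,0,0,0,0,-0.045,0],[0,0,0,0,0,-0.045,0],[0,0,0,0,0,-0.041,0],[0,0,0,0,0,-0.04,0],[0,0,0,0,0,-0.035,0],[0,0,0,0,0,-0.03,0],[0,0,0,0,0,-0.025,0]]]'

```text
t: 22.4
tcp_pos: [0.627, 0.1921, 0.258]
orientation: [180.0, 0.0, -97.2]
contact_force: [-0.4, -0.5, -5.5]
finger_gap: 0.0156
grasp_force: 45.0
```

Call:
play_rows --series '[[[0,0,0,0,0,-0.02,0],[0,0,0,0,0,-0.015,0],[0,0,0,0,0,-0.01,0],[0,0,0,0,0,-0.005,0],[0,0,0,0,0,0,0],[0,0,0,0,0,0,0],[0,0,0,0,0,0,0],[0,0,0,0,0,0,0],[0,0,0,0,0,0,0],[0,0,0,0,0,0,0]]]'

```text
t: 23.4
tcp_pos: [0.627, 0.1921, 0.258]
orientation: [180.0, -0.0, -94.4]
contact_force: [-0.9, 0.4, -5.8]
finger_gap: 0.0153
grasp_force: 45.0
```

Run:
```python
from h import *
s=arm.sense();print(s["t"],s["tcp_pos"],s["orientation"],s["contact_force"],abs(s["joint_vel"]).max())
S=arm.get_image("scene")[:,:,::-1];D=arm.get_image("side")[:,:,::-1]
cv2.imwrite("pics/s3.png",S);cv2.imwrite("pics/d3.png",D)
o=np.hstack([cv2.resize(S[130:350,240:440],(400,440)),cv2.resize(D[150:370,130:330],(400,440))]);cv2.imwrite("pics/c3.png",o)
t=s["tcp_pos"];y=np.radians(85.6);d=np.array([np.cos(y),np.sin(y),0])*.103
f=t+[0,0,.0187-.156]
print(f)
for n in("scene","side"): print(n,"mand, hoop ends",proj(n,[f+[0,0,.039],f+[0,0,.033]+d,f+[0,0,.033]-d]).round(0).tolist())
```

```text
23.4 [0.62701218 0.1920899  0.25801581] [ 1.79997104e+02 -1.40604633e-03 -9.44134933e+01] [-0.86527059  0.3692684  -5.83462812] 0.0617051424996892
[0.62701218 0.1920899  0.12071581]
scene mand, hoop ends [[346.0, 228.0], [382.0, 218.0], [308.0, 241.0]]
side mand, hoop ends [[227.0, 244.0], [215.0, 277.0], [238.0, 221.0]]
```

View pics/c3.png

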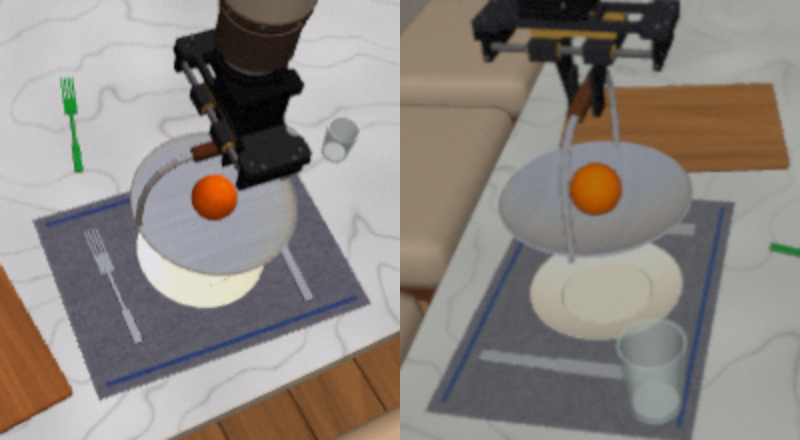

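The mandarin is at scene (347,228) and side (227,244), and the hoop ends are at scene (308,244) and side (216,280) and (238,222). All are within 1-4 px of where a level, centred, aligned dish would put them, and its foot is 0.10 m above the plate. The plate, cutlery and tumbler haven't moved. I'll let it settle briefly, then hand in.

Call:
play_rows --series '[[[0,0,0,0,0,0,0],[0,0,0,0,0,0,0],[0,0,0,0,0,0,0],[0,0,0,0,0,0,0],[0,0,0,0,0,0,0],[0,0,0,0,0,0,0],[0,0,0,0,0,0,0],[0,0,0,0,0,0,0],[0,0,0,0,0,0,0],[0,0,0,0,0,0,0],[0,0,0,0,0,0,0],[0,0,0,0,0,0,0],[0,0,0,0,0,0,0],[0,0,0,0,0,0,0],[0,0,0,0,0,0,0]]]'

```text
t: 25.0
tcp_pos: [0.627, 0.1921, 0.258]
orientation: [-180.0, -0.0, -94.4]
contact_force: [-0.1, -0.2, -5.1]
finger_gap: 0.0155
grasp_force: 45.0
```

```bash
python3 -c "
from station import arm
print(arm.hand_in())"
```

```text
the job is handed in; nothing more can be done
None
```

Handed in at 25 s (no verdict was returned): the arm is holding the dish level and still about 10 cm above the middle of the plate, hoop side to side along the mat's long edges, mandarin centred, and nothing else moved.

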